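# Mix the potting compound, then crack the stuck lid of the degassing chamber

## Robot

A 6-joint arm with a two-finger parallel gripper is mounted at the origin on the work surface. World frame = base frame: x ahead of the robot, y to its left, z up, the work surface at z = 0. Lengths are in m, angles in rad, forces in N, time in s.
With the tool pointing down it reaches from about 0.35 to 0.975 m from the base axis. Payload 4.9 kg.
Tool frame: the origin (TCP) lies midway between the tips of the shut fingers; the grasp point (between the pads) lies 19 mm behind it (manip.grip_point_offset is the distance from the TCP to the grasp point, in m); z points along the fingers, y is the direction in which the jaws open and shut (so a half turn about z gives the same grasp; the last joint's range is limited). The gripper opens to 85 mm and grips with 20 to 120 N. Pads are 22 mm wide; open, the fingers measure 114 mm over their backs; the gripper's body (76 mm by 85 mm) begins 54 mm behind the grasp point. The pads swing forward as they close: fully open they stand 13 mm farther back than shut.
Start: joints at [-0.119, 0.053, 1.613, -0, 1.476, -0.119], TCP at [0.625, 0, 0.231] pointing down, gripper open.
Joint ranges: [-3.01, 3.01], [-1.01, 2.22], [0.06, 2.58], [-1.02, 4.17], [0.09, 2.62], [-3.14, 3.14]. Speed limits (rad/s): [2.57, 2.57, 3.14, 3.14, 3.14, 3.14].

## Interface

Orientations are given as a unit quaternion [w, x, y, z].
In Python, from plant import manip gives the robot as it stands. The module is installed in compiled form; this text tells all that it offers.
- The arm moves only by the tool send_rows, never from a script. Its argument "steps" is a list of rows, each a list of 6 numbers: the shift along the tool's x, y, z in m, then the turn, a rotation vector about the tool's x, y, z in degrees. In form: [[dx, dy, dz, wx, wy, wz], ...]. A call has 1 to 8 rows; each row shifts and turns the commanded pose from where the row before left it, along the tool's axes as they then stand; what a row does not reach is not made up. A row lasts 1/8 s, in which the tool goes at most 62.5 mm and 10.7 degrees, less where a joint would pass 70% of its speed; a pose out of reach is approached as far as the arm can. A call is refused whole if a number of a shift passes 0.0625 or a number of a turn 10.7, either way. A call with a gripper value outside its range is refused whole. "grip" is the opening, from 0 (shut) to 1 (fully open), set as the call begins (left out, the last holds). The fingers move at their own pace and stop on an object; the grip force is fixed at half the most. Time passes only in rows, so rows that do not move let the fingers close. It gives the time, the measured TCP pose, the force and the opening at its end, in the units of the state.
- manip.state(): the state, without advancing time (a new reading comes with each control period).
- manip.grab_frame(name): name is "scene" or "side" or "wrist"; returns the picture (420x560x3 uint8, blue, green, red); there is no depth.
- manip.get_calibration(name): a dict with "K" (3x3 intrinsics, pixels), "R" (3x3) and "t" (3): a world point X has camera coordinates R X + t. Camera axes: x right, y down, z forward; pixel columns grow to the right and rows downward; lengths in m; the calibration is good to about 2 mm. A picture is of the moment at which its call begins: read the wrist's pose just before it. get_calibration takes no time and is no camera call; for the wrist camera it gives the pose at the moment of the call.
- manip.job_done(): hands the job in, once; it reports no verdict.
The state is a dict: "time": time; "joint_pos": joint angles; "joint_vel": joint speeds; "joint_efforts": joint torques, N m; "tool_pos": TCP position; "tool_rot": TCP orientation; "contact_force": force on the tool from outside, world axes, zero at the start; "ft_torque": the same for the moment, N m; "gripper_width": opening from 0.0 (shut) to 1.0 (fully open).
Only numpy, scipy, OpenCV 4.12 (cv2) and the standard library are available. Lean on these libraries where they do the work, as an engineer would, in place of code of your own. Each camera call takes 0.05 s, during which the arm holds its last target.

## Task

Take the closed jar of potting compound and push it down on the touch mixer until its sprung plate is fully depressed, hold it down for two seconds, then stand the jar upright on the middle of the round white ceramic stand and let go of it. Then take the bar handle of the degassing chamber, pull the lid free of its sticky seal without letting it fly wide open, and finish while holding it just a crack open, with the handle about 20 mm higher than when shut: do not let go, the lid falls shut by itself. Leave the multimeter, the spool, the screwdriver and the plastic tub where they are.

Things in the scene. Friction and masses are not known exactly. Their poses are not given: they have to be found in the camera images.
- jar: closed upright white plastic jar with a dark metal cap, one straight cylinder 48 mm in diameter and 92 mm tall, the cap being the top 24 mm; about 0.13 to 0.25 kg; loose on the bench. Origin at the centre of its underside, z up. Grip it by its upper half from above.
- mixer: touch mixer, a fixed grey box 150 mm (its x) by 130 mm (its y), top 62 mm above the bench, with a round black sprung plate on top. Origin under the middle of the box at bench height, z up; its front with a knob faces its -x.
- plate_top (a point): centre of the top face of the mixer's sprung plate, a flat black rubber disc 72 mm in diameter; 88 mm above the bench when up, 80 mm when fully depressed. The point moves with the plate.
- plate_press (a joint): how far the mixer's plate is pushed down, m: 0 up, 0.008 fully depressed (the stop). The spring begins to yield at 2.4 N and takes about 8 N to reach the stop.
- plate: the sprung plate itself, a black rubber disc 72 mm in diameter and 8 mm thick on a short stem. Origin on its axis, 26 mm below its top face, z up.
- stand: round white ceramic stand for the jar, a fixed flat disc 90 mm in diameter and 6 mm thick. Origin at the centre of its underside, on the bench.
- chamber: degassing chamber, a fixed round aluminium pot 200 mm in outer diameter with a flat steel lid 12 mm thick; the lid's top is 124 mm above the bench when shut. Origin at the centre of its underside, z up; the hinge is on its +x side, the handle on its -x side.
- lid: the chamber's flat round steel lid with its bar handle, 200 mm in diameter, 0.36 to 0.59 kg. Origin at the middle of the hinge axis, 112 mm along the chamber's +x and 112 mm above the bench; the axis runs along the chamber's y. Axes as the chamber's when shut; they turn with the lid.
- lid_angle (a joint): opening angle of the chamber's lid, rad: 0 shut, grows as the handle side rises, stop at 0.26. A seal sticks it shut: 12 to 16 N upward at the handle plus 2 to 4 N for the lid's weight breaks it; the seal's pull is greatest shut and fades (half at 0.09 rad, a sixth at 0.15, nothing by 0.22). It falls shut when let go. 0.11 rad raises the handle by about 20 mm.
- handle (a point): black round bar, 14 mm in diameter, 100 mm long, level along the chamber's y on two posts 76 mm apart (clear). Point: mid-bar on its axis, 180 mm from the hinge axis towards the chamber's -x and, shut, 166 mm above the bench, 54 above the hinge, 42 above the lid's top. Axes turn with the lid. Pinch it from above, a finger on either side (along x); it can turn between the fingers.
- meter: bystander: grey handheld multimeter lying flat, 150 by 75 by 36 mm, loose. Origin at the centre of its underside.
- spool: bystander: aluminium spool 60 mm in diameter and 40 mm tall, standing loose. Origin at the centre of its underside.
- driver: bystander: screwdriver lying on the bench, loose, its blade to its own +x.
- tub: bystander: open white plastic tub, 90 mm in rim diameter and 80 mm tall, loose. Origin at the centre of its underside.
Things that resemble listed ones, but are neither listed nor needed, are in the scene too. Several things look just like the mixer: the one meant starts farthest to the robot's right.

How it is judged:
By the outcome, as a careful person would: the job done as asked, in the order asked, and still so for the second after the job is handed in, while the arm keeps its last pose, push and grip.
It also fails if it takes over 64 s, if anything falls off the work surface, if the arm or the gripper's body presses on something with over 40 N, if the wrist force passes 120 N, or if a joint passes its speed limit or range.

## Working session

There is one attempt and no reset: what is moved stays moved. The work goes in short steps, Python scripts to look and compute and a tool call to move; the robot and the scene stay as the last step left them, time stands still between calls to the robot, and variables do not carry over. Pictures are saved under pics/ and viewed, and the job is handed in when it is done.

Besides the shell and the picture viewer there is one more tool, called after ">>>" in YAML: its name, and indented under it one key for each argument. send_rows: Moves the arm, as the interface text tells. Its arguments: {"type":"object","properties":{"steps":{"type":"array"},"grip":{"type":"number"}},"required":["steps"]}

```bash
mkdir -p pics; cat > h.py <<'E'
import numpy as np, cv2
from plant import manip
def snap(n,f):
    c=manip.get_calibration(n); im=manip.grab_frame(n); cv2.imwrite('pics/'+f+'.png',im)
    np.savez('pics/'+f+'.npz',K=c['K'],R=c['R'],t=c['t']); return im,c
def load(f):
    return cv2.imread('pics/'+f+'.png'),np.load('pics/'+f+'.npz')
def ray(c,u,v):
    K,R,t=[np.array(c[k],float) for k in 'KRt']
    return -R.T@t, R.T@np.linalg.solve(K,[u,v,1.])
def onz(c,u,v,z):
    o,d=ray(c,u,v); return o+d*(z-o[2])/d[2]
def proj(c,X):
    K,R,t=[np.array(c[k],float) for k in 'KRt']
    p=K@(R@np.array(X)+t.ravel()); return p[:2]/p[2]
E
python3 - <<'E'
from h import *
for n in ['scene','side','wrist']:
    im,c=snap(n,n+'0'); print(n,np.round(ray(c,280,210),3).tolist(),np.round(c['K'],0).tolist())
print(manip.state(),manip.grip_point_offset)
E
```

```text
scene [[1.35, -0.036, 1.469], [-0.502, 0.041, -0.864]] [[465.0, 0.0, 275.0], [0.0, 465.0, 211.0], [0.0, 0.0, 1.0]]
side [[0.307, -1.111, 1.312], [0.168, 0.673, -0.72]] [[534.0, 0.0, 280.0], [0.0, 534.0, 209.0], [0.0, 0.0, 1.0]]
wrist [[0.624, 0.074, 0.373], [0.002, -0.303, -0.953]] [[296.0, 0.0, 279.0], [0.0, 296.0, 207.0], [0.0, 0.0, 1.0]]
{'time': 0.15, 'joint_pos': array([-1.19014389e-01,  5.32319949e-02,  1.61400347e+00,  4.14280189e-05,
        1.47598418e+00, -1.18983891e-01]), 'joint_vel': array([-0.00013748, -0.0009517 , -0.00504208, -0.0001078 , -0.00129702,
        0.00089715]), 'joint_efforts': array([ 5.10442842e-04, -3.94241810e+01, -3.70721948e+01, -1.15854355e-04,
        4.61802789e-03,  5.00508997e-05]), 'tool_pos': array([6.24508763e-01, 6.17740668e-05, 2.30313967e-01]), 'tool_rot': array([-6.52196526e-04,  7.07118728e-01,  7.07094366e-01, -4.86662090e-04]), 'contact_force': array([ 0.04234796,  0.20065611, -0.27693332]), 'ft_torque': array([ 0.04127   ,  0.00511537, -0.00593409]), 'gripper_width': 1.003382602026867} 0.0187
```

View pics/scene0.png

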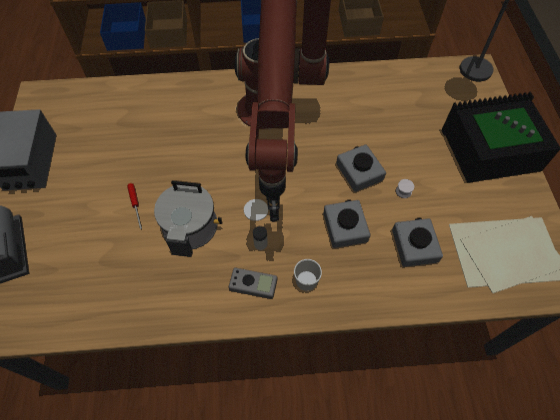

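View pics/side0.png

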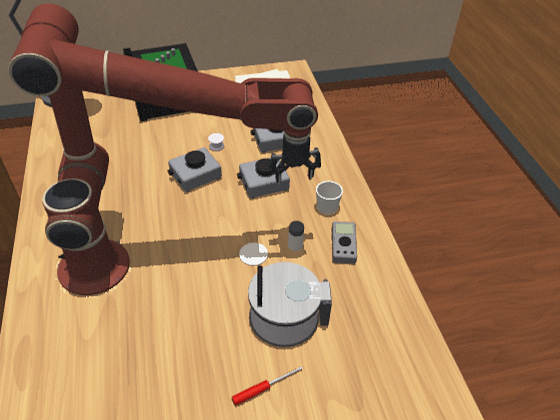

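View pics/wrist0.png

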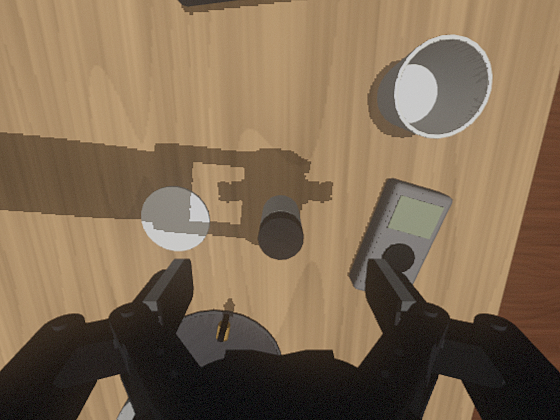

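```bash
python3 - <<'E'
from h import *
a,c=load('scene0'); s,cs=load('side0'); w,cw=load('wrist0')
A=cv2.resize(a[140:300,120:470],None,fx=2.28,fy=2.28,interpolation=cv2.INTER_CUBIC); cv2.imwrite('pics/c1.png',A)
B=cv2.resize(s[110:350,150:360],None,fx=2.5,fy=2.5,interpolation=cv2.INTER_CUBIC); cv2.imwrite('pics/c2.png',B)
for n,uv,z in [('m1',(347,218),.088),('m2',(362,161),.088),('m3',(421,238),.088),('stand',(256,210),.006),('jarcap',(260,232),.092),('handle',(187,187),.166),('lidtop',(185,210),.124),('meter',(253,282),.03),('spool',(405,186),.04),('tub',(307,270),.08),('drv',(135,200),.02)]:
    print(n,onz(c,*uv,z).round(3))
for n,uv,z in [('m1',(264,167),.088),('m2',(195,159),.088),('stand',(254,254),.006),('jarcap',(296,228),.092),('handle',(261,286),.166)]:
    print('side',n,onz(cs,*uv,z).round(3))
E
```

```text
m1 [0.596 0.255 0.088]
m2 [0.364 0.346 0.088]
m3 [0.691 0.487 0.088]
stand [ 0.492 -0.053  0.006]
jarcap [ 0.629 -0.043  0.092]
handle [ 0.479 -0.276  0.166]
lidtop [ 0.542 -0.289  0.124]
meter [ 0.779 -0.077  0.03 ]
spool [0.454 0.496 0.04 ]
tub [0.772 0.099 0.08 ]
drv [ 0.423 -0.492  0.02 ]
side m1 [0.585 0.246 0.088]
side m2 [0.358 0.336 0.088]
side stand [ 0.489 -0.06   0.006]
side jarcap [ 0.623 -0.055  0.092]
side handle [ 0.464 -0.298  0.166]
```

View pics/c1.png

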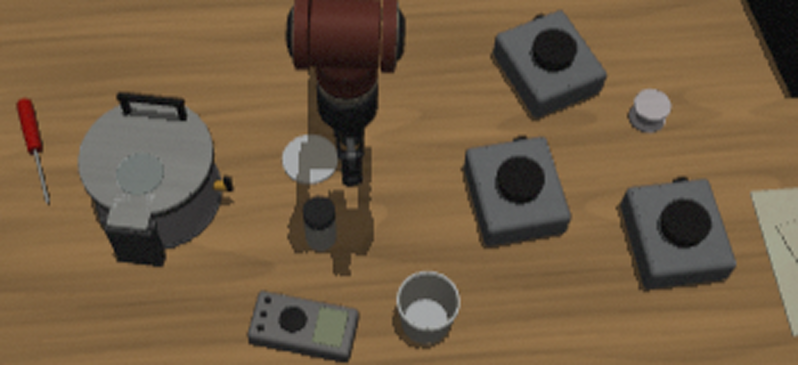

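View pics/c2.png

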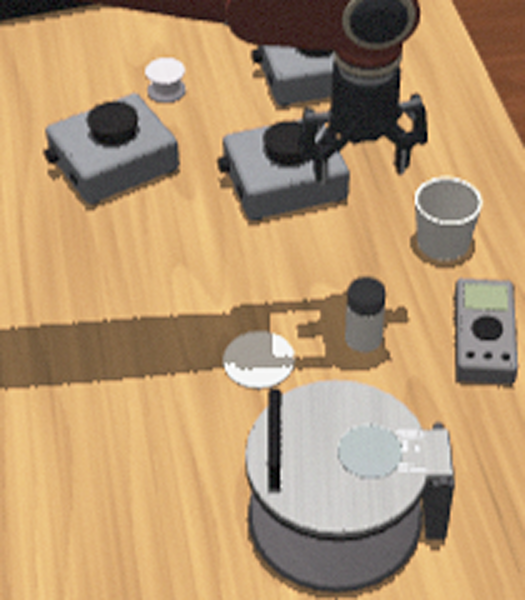

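```bash
cat > tri.py <<'E'
from h import *
def tri(obs):
    A=np.zeros((3,3));b=np.zeros(3)
    for c,uv in obs:
        o,d=ray(c,*uv);d/=np.linalg.norm(d);P=np.eye(3)-np.outer(d,d);A+=P;b+=P@o
    X=np.linalg.solve(A,b); return X.round(4),[ (np.array(uv)-proj(c,X)).round(1).tolist() for c,uv in obs]
def comps(im,m,roi,amin=20):
    x0,y0,x1,y1=roi; k=np.zeros_like(m);k[y0:y1,x0:x1]=m[y0:y1,x0:x1]
    n,l,st,ce=cv2.connectedComponentsWithStats(k.astype(np.uint8)); 
    return [(st[i].tolist(),ce[i].round(1).tolist(),l==i) for i in range(1,n) if st[i][4]>=amin]
def ell(mask):
    cs,_=cv2.findContours(mask.astype(np.uint8),cv2.RETR_EXTERNAL,cv2.CHAIN_APPROX_NONE)
    h=cv2.convexHull(max(cs,key=len)); return h
E
python3 - <<'E'
from tri import *
a,ca=load('scene0'); s,cs=load('side0'); w,cw=load('wrist0')
def show(n,im,m,roi):
    for st,ce,mk in comps(im,m,roi):
        r=cv2.minAreaRect(ell(mk)); print(n,st,ce,np.round(r[0],1),np.round(r[1],1),round(r[2]))
    
for n,im,rois in [('scene',a,dict(plate=(330,200,365,235),cap=(245,222,275,245),hand=(165,175,205,200),stand=(240,198,272,220))),('side',s,dict(plate=(245,155,285,180),cap=(285,218,308,240),hand=(250,262,270,310),stand=(236,240,272,268))),('wrist',w,dict(cap=(250,190,310,265),stand=(135,180,215,255)))]:
    g=im.max(2)
    for k,r in rois.items():
        m=(im.min(2)>120)&(im.max(2)-im.min(2)<40) if k=='stand' else g<60
        show(n+' '+k,im,m,r)
E
```

```text
scene plate [337, 209, 22, 21, 361] [347.4, 218.8] [347.5 219. ] [20. 21.] 90
scene cap [253, 227, 14, 16, 192] [259.5, 233.8] [259.5 234.5] [15. 13.] 90
scene hand [171, 181, 31, 12, 149] [185.9, 185.1] [186.1 186.3] [30.7  9.3] 5
scene stand [244, 199, 11, 19, 114] [248.2, 207.7] [248.1 207.2] [ 8.5 19. ] 16
scene stand [256, 214, 10, 6, 47] [259.7, 216.0] [260.5 216.5] [5. 9.] 90
side plate [256, 155, 29, 25, 435] [270.1, 166.7] [270. 167.] [24. 28.] 90
side cap [289, 222, 15, 14, 107] [296.6, 229.5] [296.  228.5] [13. 14.] 90
side hand [258, 266, 4, 40, 160] [259.5, 285.5] [259.5 285.5] [39.  3.] 90
side stand [239, 243, 29, 22, 506] [253.0, 253.5] [253.  253.5] [21. 28.] 90
wrist cap [261, 212, 41, 19, 191] [281.0, 217.4] [281.9 219.7] [40.4 15.6] 7
wrist stand [141, 187, 69, 64, 3307] [174.7, 218.6] [174.8 218.7] [67.8 62.9] 13
```

```bash
python3 - <<'E'
from tri import *
a,ca=load('scene0'); s,cs=load('side0'); w,cw=load('wrist0')
print('stand',onz(cw,174.8,218.7,.006),onz(cs,253,253.5,.006))
print('cap',onz(cw,281,237,.092),tri([(cw,(281,237)),(ca,(259.5,232.5)),(cs,(296,228))]))
print('m1',tri([(ca,(347.4,218.5)),(cs,(264,166))]),onz(ca,347.4,218.5,.088))
print('handle',tri([(ca,(186.5,184)),(cs,(259.5,285.5))]))
for x0,y0,x1,y1,im,f in [(150,160,240,260,a,'d1'),(235,255,340,350,s,'d2'),(230,180,330,270,w,'d3'),(230,145,300,205,s,'d4')]:
    cv2.imwrite(f'pics/{f}.png',cv2.resize(im[y0:y1,x0:x1],None,fx=4,fy=4,interpolation=cv2.INTER_CUBIC))
L=[cv2.resize(cv2.imread(f'pics/d{i}.png'),(390,290)) for i in (1,2,3,4)]
cv2.imwrite('pics/d.png',np.vstack([np.hstack(L[:2]),np.hstack(L[2:])]))
E
```

```text
stand [ 0.48669286 -0.05426344  0.006     ] [ 0.48620854 -0.05692145  0.006     ]
cap [ 0.62571816 -0.0437831   0.092     ] (array([ 0.6255, -0.0463,  0.083 ]), [[0.3, 1.1], [0.4, 0.0], [-0.1, 0.2]])
m1 (array([0.5898, 0.2601, 0.0771]), [[-0.4, 0.7], [-0.6, -0.5]]) [0.59836335 0.25585775 0.088     ]
handle (array([ 0.4602, -0.2826,  0.152 ]), [[0.6, -0.8], [1.0, 0.8]])
```

View pics/d.png

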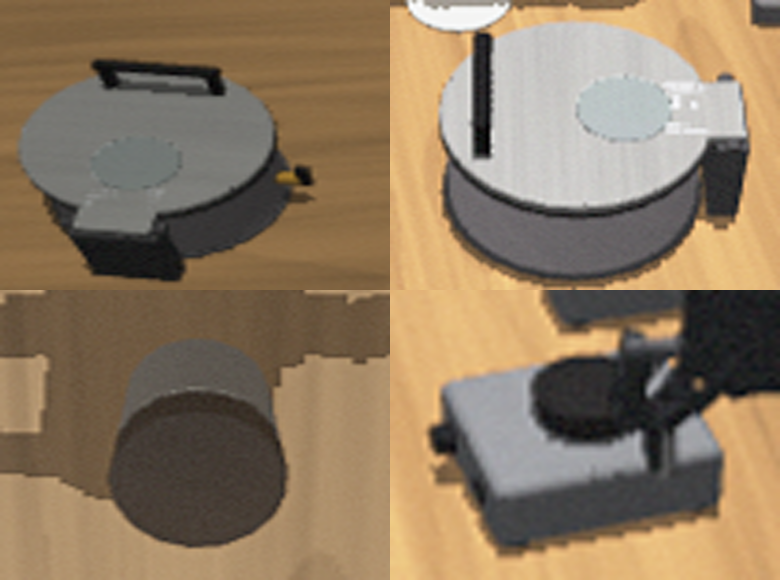

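>>> send_rows:
  steps:
    - [-0.015,0.0005,0.02,0,0,0]
    - [-0.015,0.0005,0.03,0,0,0]
    - [-0.015,0,0.02,0,0,0]
    - [0,0,0,0,0,0]
  grip: 1

```text
time: 0.65
tool_pos: [0.6241, -0.0461, 0.1579]
tool_rot: [-0.002, 0.708, 0.706, -0.002]
contact_force: [-0.7, 0.3, 0.6]
gripper_width: 1.0
```

```bash
python3 - <<'E'
from tri import *
for n in ['wrist','side']: snap(n,n+'1')
print(manip.state()['tool_pos'],manip.state()['contact_force'])
E
```

```text
[ 0.62613576 -0.04527832  0.16144459] [ 0.17285335 -0.73196276 -0.49023115]
```

View pics/wrist1.png

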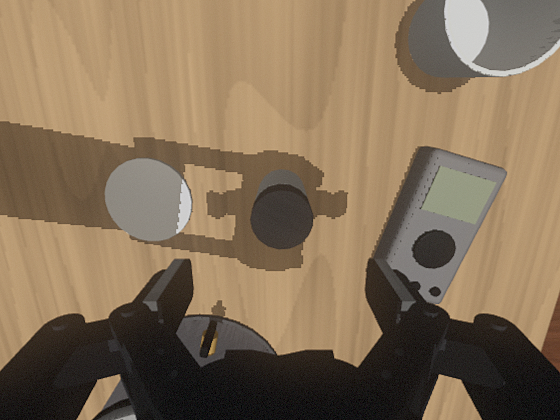

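View pics/side1.png

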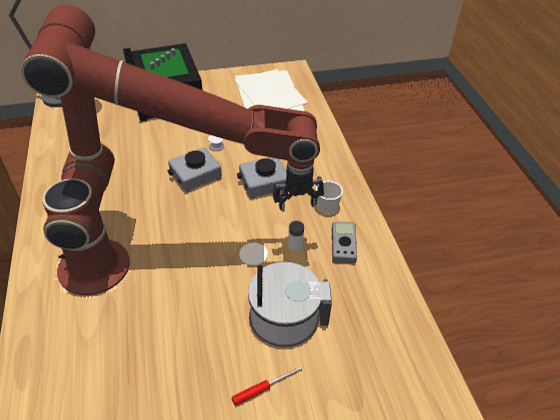

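```bash
python3 - <<'E'
from tri import *
w,cw=load('wrist1'); s,cs=load('side1'); a,ca=load('scene0')
m=np.zeros(w.shape[:2],bool); m[180:252,245:320]=w.max(2)[180:252,245:320]<75
for st,ce,mk in comps(w,w.max(2)<62,(245,180,320,252)): print(st,ce)
print(onz(cw,281.8,216.5,.092), [proj(cw,(.626,-.045+.0,.092))])
st=(w.min(2)>95)&(w.max(2)-w.min(2)<45)
for x,ce,mk in comps(w,st,(95,150,200,250),100):
    h=ell(mk); print(x,cv2.fitEllipse(h), onz(cw,*cv2.fitEllipse(h)[0],.006))
# side plate m1
for x,ce,mk in comps(s,s.max(2)<60,(250,150,278,180),50): print('plate',x,ce)
cv2.imwrite('pics/e1.png',np.hstack([cv2.resize(w[160:260,235:335],(400,400),interpolation=cv2.INTER_CUBIC),cv2.resize(s[150:200,230:290],(400,400),interpolation=cv2.INTER_CUBIC)]))
E
```

```text
[253, 185, 58, 25, 321] [281.9, 192.1]
[278, 203, 19, 24, 99] [285.4, 212.9]
[268, 214, 11, 8, 27] [272.5, 217.1]
[ 0.62531035 -0.04299368  0.092     ] [array([282.72136542, 219.04841741])]
[105, 158, 87, 83, 5653] ((147.90992736816406, 199.23825073242188), (79.00066375732422, 90.85555267333984), 123.6323471069336) [ 0.48706708 -0.05355252  0.006     ]
plate [250, 150, 28, 8, 90] [265.2, 152.8]
plate [256, 159, 20, 17, 278] [265.1, 167.0]
```

View pics/e1.png

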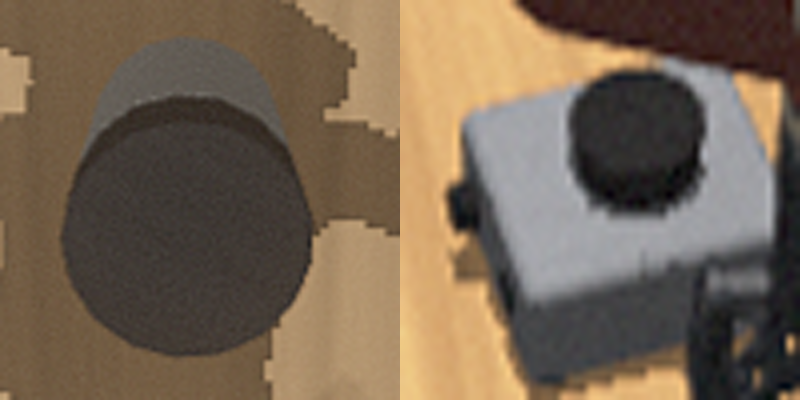

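>>> send_rows:
  steps:
    - [0,0,0.03,0,0,0]
    - [0,0,0.035,0,0,0]
    - [0,0,0.03,0,0,0]
    - [0,0,0.015,0,0,0]
    - [0,0,0.005,0,0,0]
    - [0,0,0,0,0,0]

```text
time: 1.5
tool_pos: [0.6269, -0.045, 0.0475]
tool_rot: [0.001, 0.707, 0.707, 0.001]
contact_force: [-0.2, -0.3, -0.1]
gripper_width: 1.002
```

>>> send_rows:
  steps:
    - [0,0,0,0,0,0]
    - [0,0,0,0,0,0]
    - [0,0,0,0,0,0]
    - [0,0,0,0,0,0]
    - [0,0,0,0,0,0]
    - [0,0,0,0,0,0]
  grip: 0

```text
time: 2.25
tool_pos: [0.6266, -0.0451, 0.0476]
tool_rot: [0.001, 0.707, 0.707, 0.0]
contact_force: [-1.8, 0.3, 6.2]
gripper_width: 0.552
```

```bash
python3 - <<'E'
from tri import *
for n in ['wrist']: snap(n,n+'2')
print(manip.state())
E
```

```text
{'time': 2.3, 'joint_pos': array([-1.90308571e-01,  2.34315351e-01,  1.73658661e+00, -9.74137635e-05,
        1.16945843e+00, -1.90287751e-01]), 'joint_vel': array([-0.000714  , -0.00108727,  0.00116256,  0.00152865, -0.00068584,
        0.00076546]), 'joint_efforts': array([-7.46568694e-03, -3.94748926e+01, -3.06905615e+01,  5.04643028e-02,
       -5.24525531e-01,  4.40465165e-04]), 'tool_pos': array([ 0.62656706, -0.04516306,  0.04754102]), 'tool_rot': array([5.35357870e-04, 7.07100572e-01, 7.07112720e-01, 3.08261238e-04]), 'contact_force': array([-2.39910989, -0.11549214,  5.26849708]), 'ft_torque': array([0.04843068, 0.28627158, 0.03637422]), 'gripper_width': 0.5474542052125135}
```

View pics/wrist2.png

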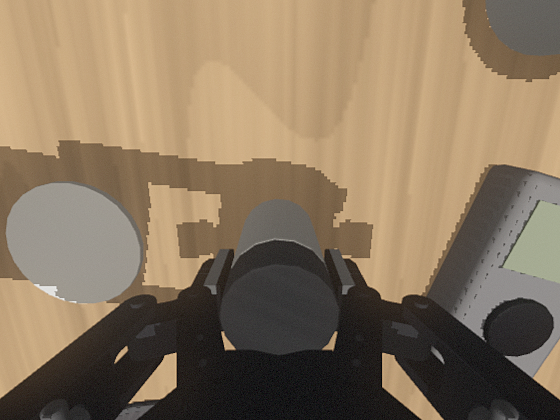

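>>> send_rows:
  steps:
    - [0,0,-0.015,0,0,0]
    - [0,0,-0.035,0,0,0]
    - [0,0,-0.04,0,0,0]
    - [0.015,0,-0.04,0,0,0]
    - [0.035,-0.005,-0.02,0,0,0]
    - [0.04,-0.005,0,0,0,0]
    - [0.04,-0.01,0,0,0,0]
    - [0.035,-0.005,0,0,0,0]

```text
time: 3.3
tool_pos: [0.6, 0.1214, 0.1962]
tool_rot: [-0.0, 0.707, 0.707, -0.0]
contact_force: [1.5, 0.6, -2.7]
gripper_width: 0.546
```

>>> send_rows:
  steps:
    - [0.02,-0.005,0,0,0,0]
    - [0.01,0,0,0,0,0]
    - [0,0,0,0,0,0]
    - [0,0,0,0,0,0]

```text
time: 3.8
tool_pos: [0.5963, 0.149, 0.1962]
tool_rot: [0.0, 0.707, 0.707, -0.0]
contact_force: [0.1, -0.0, -2.7]
gripper_width: 0.548
```

```bash
python3 - <<'E'
from tri import *
for n in ['wrist','side','scene']: snap(n,n+'3')
s=manip.state();print(s['tool_pos'],s['tool_rot'],s['contact_force'],s['gripper_width'])
E
```

```text
[0.59621943 0.14912344 0.19626785] [ 5.29768375e-05  7.07549349e-01  7.06663929e-01 -8.68932297e-05] [-0.78574798  0.25405206 -1.77659542] 0.5500672363641136
```

View pics/wrist3.png

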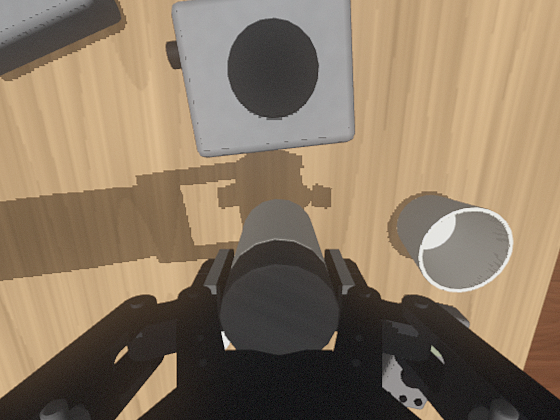

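View pics/scene3.png

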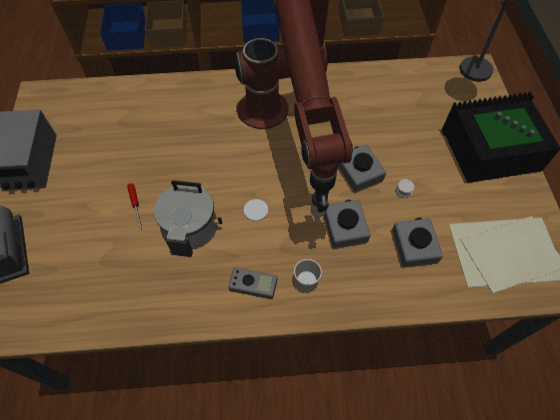

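```bash
python3 - <<'E'
from tri import *
w,cw=load('wrist3'); a,ca=load('scene3'); s,cs=load('side3')
for x,ce,mk in comps(w,w.max(2)<60,(215,10,330,130),500):
    e=cv2.fitEllipse(ell(mk)); print('plate w',x,ce,e,onz(cw,*e[0],.088))
for x,ce,mk in comps(a,(a.min(2)>110)&(a.max(2)-a.min(2)<50),(240,195,275,225),60):
    print('stand a',x,ce,cv2.fitEllipse(ell(mk))[0],onz(ca,*ce,.006))
for x,ce,mk in comps(s,(s.min(2)>120)&(s.max(2)-s.min(2)<50),(236,240,272,268),60):
    print('stand s',x,ce,onz(cs,*ce,.006))
th=np.linspace(0,2*np.pi,60)
for X in [(.593,.252)]:
    P=np.array([proj(cw,(X[0]+.036*np.cos(t),X[1]+.036*np.sin(t),.088)) for t in th]); print(P.min(0),P.max(0))
E
```

```text
plate w [249, 39, 57, 54, 1067] [275.2, 66.8] ((276.9735107421875, 66.52774047851562), (50.93583679199219, 57.147708892822266), 123.20743560791016) [0.59420925 0.26009942 0.088     ]
stand a [244, 199, 24, 22, 412] [255.4, 209.2] (255.43663024902344, 209.2476043701172) [ 0.48870715 -0.054829    0.006     ]
stand s [239, 242, 29, 24, 523] [253.0, 253.4] [ 0.48628515 -0.05652391  0.006     ]
[229.3402536   25.58757493] [321.51617291 125.60261173]
```

```bash
python3 - <<'E'
from tri import *
w,cw=load('wrist3')
for th in (75,85,95):
  for x,ce,mk in comps(w,w.max(2)<th,(215,5,330,140),1500):
    e=cv2.fitEllipse(ell(mk)); print(th,x,ce,np.round(e[0],1),onz(cw,*e[0],.088))
cv2.imwrite('pics/f1.png',cv2.resize(w[0:160,160:370],None,fx=3.5,fy=3.5,interpolation=cv2.INTER_CUBIC))
E
```

```text
75 [228, 19, 91, 99, 7019] [272.7, 67.9] [272.7  67.9] [0.5909037  0.25914647 0.088     ]
85 [228, 18, 91, 100, 7064] [272.7, 67.9] [272.7  67.9] [0.59091631 0.25914101 0.088     ]
95 [228, 18, 91, 102, 7119] [272.6, 68.1] [272.7  68.4] [0.59087895 0.25879892 0.088     ]
```

View pics/f1.png

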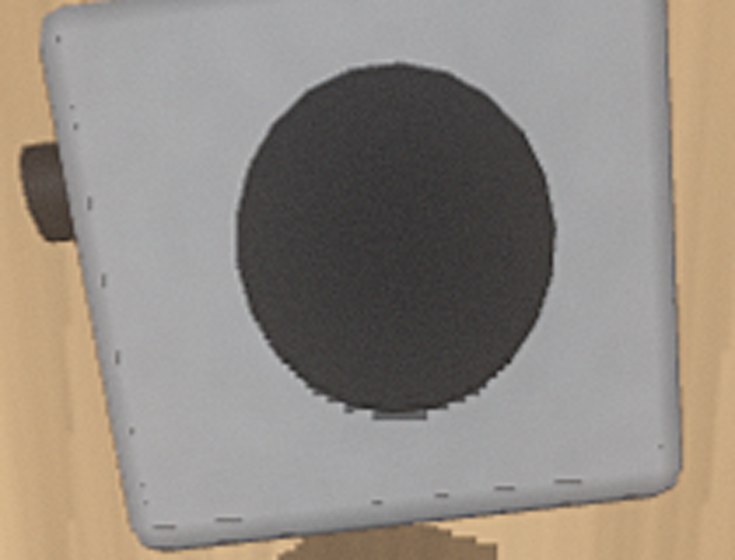

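>>> send_rows:
  steps:
    - [0.02,-0.001,0,0,0,0]
    - [0.035,-0.002,0,0,0,0]
    - [0.033,-0.002,0,0,0,0]
    - [0.015,0,0.005,0,0,0]
    - [0.005,0,0.02,0,0,0]
    - [0,0,0.02,0,0,0]
    - [0,0,0.008,0,0,0]
    - [0,0,0,0,0,0]

```text
time: 4.95
tool_pos: [0.5903, 0.257, 0.1415]
tool_rot: [-0.001, 0.707, 0.707, -0.001]
contact_force: [0.3, 0.2, -2.4]
gripper_width: 0.551
```

```bash
python3 - <<'E'
from tri import *
for n in ['side','scene']: snap(n,n+'4')
s=manip.state();print(s['tool_pos'],s['tool_rot'],s['contact_force'],s['gripper_width'])
a,_=load('side4');b,_=load('scene4')
cv2.imwrite('pics/g.png',np.hstack([cv2.resize(a[120:210,210:310],(400,400)),cv2.resize(b[170:260,300:400],(400,400))]))
E
```

```text
[0.59145823 0.25758822 0.14376379] [2.07426333e-04 7.07375696e-01 7.06837650e-01 3.43931427e-04] [ 0.34962166 -0.75575214 -2.05756991] 0.5487081669189635
```

View pics/g.png

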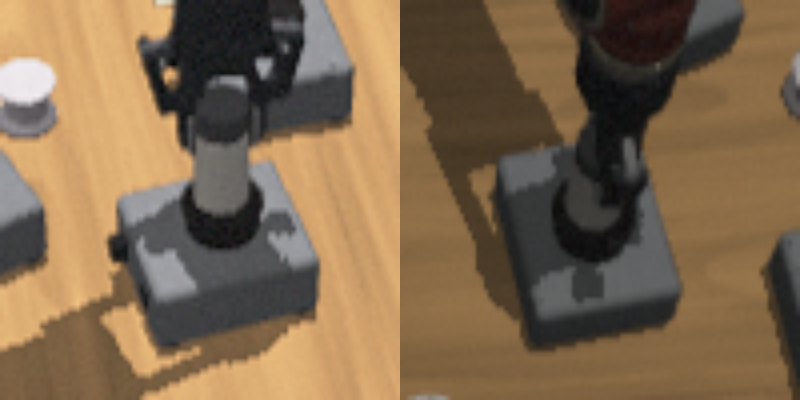

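>>> send_rows:
  steps:
    - [0,0,0.004,0,0,0]
    - [0,0,0.004,0,0,0]
    - [0,0,0.003,0,0,0]
    - [0,0,0,0,0,0]
    - [0,0,0,0,0,0]

```text
time: 5.68
tool_pos: [0.5914, 0.2581, 0.133]
tool_rot: [0.0, 0.707, 0.707, 0.0]
contact_force: [0.0, 0.1, 1.2]
gripper_width: 0.551
```

>>> send_rows:
  steps:
    - [0,0,0.003,0,0,0]
    - [0,0,0.002,0,0,0]
    - [0,0,0,0,0,0]
    - [0,0,0,0,0,0]

```text
time: 6.18
tool_pos: [0.5914, 0.2581, 0.1279]
tool_rot: [0.0, 0.707, 0.707, 0.0]
contact_force: [-0.8, -0.1, 4.4]
gripper_width: 0.546
```

>>> send_rows:
  steps:
    - [0,0,0.001,0,0,0]
    - [0,0,0.001,0,0,0]
    - [0,0,0,0,0,0]
    - [0,0,0,0,0,0]

```text
time: 6.68
tool_pos: [0.5915, 0.2581, 0.1274]
tool_rot: [0.0, 0.707, 0.707, 0.001]
contact_force: [-3.3, -1.1, 10.5]
gripper_width: 0.55
```

>>> send_rows:
  steps:
    - [0,0,0.001,0,0,0]
    - [0,0,0,0,0,0]
    - [0,0,0,0,0,0]
    - [0,0,0,0,0,0]
    - [0,0,0,0,0,0]
    - [0,0,0,0,0,0]
    - [0,0,0,0,0,0]
    - [0,0,0,0,0,0]

```text
time: 7.68
tool_pos: [0.5915, 0.2582, 0.1273]
tool_rot: [0.0, 0.707, 0.707, 0.001]
contact_force: [-4.3, -1.7, 14.7]
gripper_width: 0.547
```

>>> send_rows:
  steps:
    - [0,0,0,0,0,0]
    - [0,0,0,0,0,0]
    - [0,0,0,0,0,0]
    - [0,0,0,0,0,0]
    - [0,0,0,0,0,0]
    - [0,0,0,0,0,0]
    - [0,0,0,0,0,0]
    - [0,0,0,0,0,0]

```text
time: 8.68
tool_pos: [0.5915, 0.2582, 0.1274]
tool_rot: [0.0, 0.707, 0.707, 0.001]
contact_force: [-5.3, -2.0, 14.0]
gripper_width: 0.546
```

>>> send_rows:
  steps:
    - [0,0,0,0,0,0]
    - [0,0,0,0,0,0]
    - [0,0,0,0,0,0]
    - [0,0,0,0,0,0]
    - [0,0,0,0,0,0]
    - [0,0,0,0,0,0]

```text
time: 9.43
tool_pos: [0.5915, 0.2582, 0.1273]
tool_rot: [0.0, 0.707, 0.707, 0.001]
contact_force: [-5.5, -2.2, 13.6]
gripper_width: 0.544
```

```bash
python3 - <<'E'
from tri import *
snap('side','side5')
s=manip.state();print(s['tool_pos'],s['tool_rot'],s['contact_force'],s['gripper_width'])
a,_=load('side5');b,_=load('side4')
cv2.imwrite('pics/g2.png',np.hstack([cv2.resize(b[120:210,210:310],(400,400)),cv2.resize(a[120:210,210:310],(400,400))]))
E
```

```text
[0.59151339 0.25824657 0.12732827] [3.12772773e-04 7.07051549e-01 7.07161759e-01 5.06274204e-04] [-5.11099155 -2.86730992 13.94904698] 0.5489843701128241
```

View pics/g2.png

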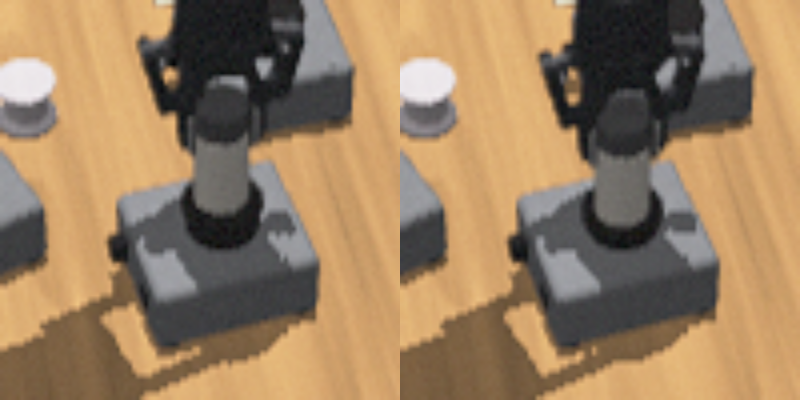

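>>> send_rows:
  steps:
    - [0,0,-0.01,0,0,0]
    - [0,0,-0.025,0,0,0]
    - [-0.01,0,-0.03,0,0,0]
    - [-0.03,-0.01,-0.015,0,0,0]
    - [-0.045,-0.015,0,0,0,0]
    - [-0.05,-0.018,0,0,0,0]
    - [-0.05,-0.018,0,0,0,0]
    - [-0.05,-0.018,0,0,0,0]

```text
time: 10.48
tool_pos: [0.51, 0.0219, 0.2021]
tool_rot: [-0.002, 0.707, 0.707, -0.001]
contact_force: [1.2, -0.9, -2.9]
gripper_width: 0.552
```

>>> send_rows:
  steps:
    - [-0.04,-0.015,0,0,0,0]
    - [-0.025,-0.007,0,0,0,0]
    - [-0.013,-0.003,0,0,0,0]
    - [0,0,0.01,0,0,0]
    - [0,0,0.03,0,0,0]
    - [0,0,0.03,0,0,0]
    - [0,0,0.015,0,0,0]
    - [0,0,0,0,0,0]

```text
time: 11.48
tool_pos: [0.486, -0.054, 0.1176]
tool_rot: [-0.002, 0.707, 0.707, -0.001]
contact_force: [0.3, -0.3, -2.1]
gripper_width: 0.55
```

```bash
python3 - <<'E'
from tri import *
for n in ['side','scene','wrist']: snap(n,n+'6')
s=manip.state();print(s['tool_pos'],s['tool_rot'],s['contact_force'],s['gripper_width'])
a,_=load('side6');b,_=load('scene6')
cv2.imwrite('pics/g3.png',np.hstack([cv2.resize(a[190:280,200:300],(400,400)),cv2.resize(b[160:250,210:310],(400,400))]))
E
```

```text
[ 0.48803311 -0.05498561  0.12068242] [9.96268778e-04 7.06954589e-01 7.07257972e-01 6.13737055e-04] [ 0.39474471  0.38419643 -2.26169049] 0.5503642464520856
```

View pics/g3.png

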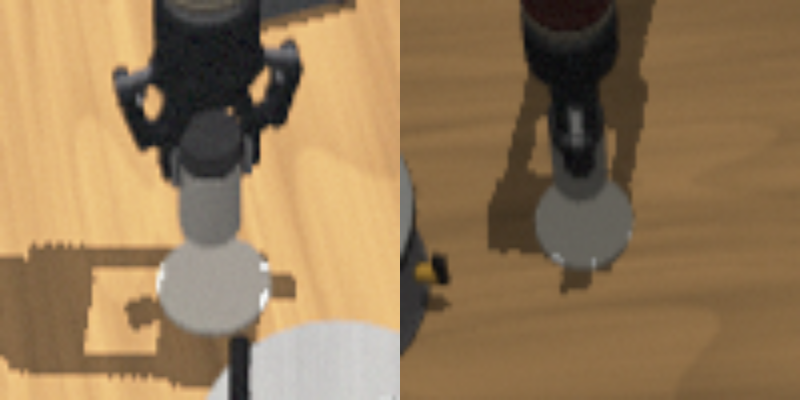

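View pics/wrist6.png

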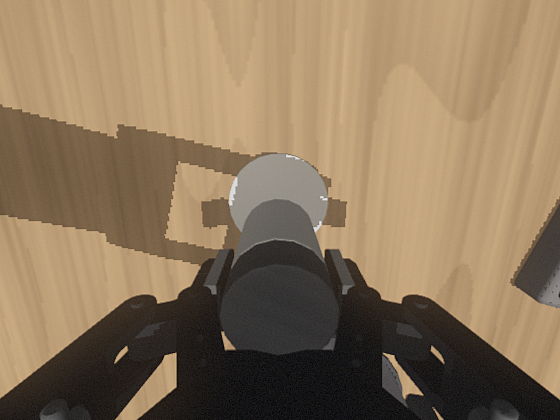

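>>> send_rows:
  steps:
    - [0,-0.001,0.015,0,0,0]
    - [0,0,0.025,0,0,0]
    - [0,0,0.015,0,0,0]
    - [0,0,0.006,0,0,0]
    - [0,0,0.002,0,0,0]
    - [0,0,0,0,0,0]
    - [0,0,0,0,0,0]

```text
time: 12.5
tool_pos: [0.4866, -0.0552, 0.0571]
tool_rot: [0.001, 0.707, 0.707, 0.0]
contact_force: [-1.6, 0.4, -2.6]
gripper_width: 0.545
```

```bash
python3 - <<'E'
from tri import *
for n in ['wrist']:
    im,cw=snap(n,n+'7')
s=manip.state();print(s['tool_pos'],s['tool_rot'],s['contact_force'],s['gripper_width'])
st=(im.min(2)>95)&(im.max(2)-im.min(2)<45)
for x,ce,mk in comps(im,st,(180,100,400,320),100): print(x,ce)
th=np.linspace(0,2*np.pi,90)
P=np.array([proj(cw,(.487+.045*np.cos(t),-.055+.045*np.sin(t),.006)) for t in th]); print(P.min(0),P.max(0))
E
```

```text
[ 0.486535   -0.05515296  0.05703775] [5.95314500e-04 7.07118501e-01 7.07094730e-01 3.37930368e-04] [ 0.06377151 -0.37676267 -2.29193419] 0.5496395280464882
[216, 164, 128, 102, 6995] [277.3, 206.5]
[215.73352448 162.88865345] [344.7546587  283.87377176]
```

View pics/wrist7.png

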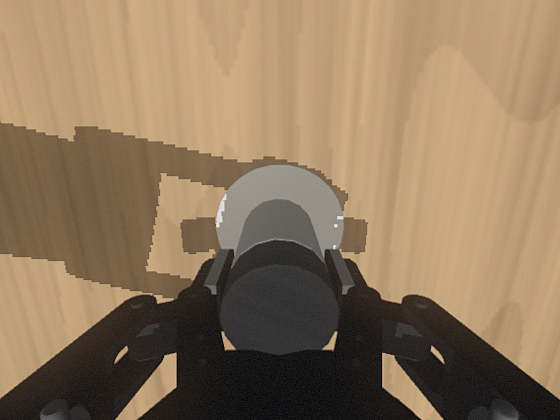

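>>> send_rows:
  steps:
    - [0,0,0.002,0,0,0]
    - [0,0,0.0015,0,0,0]
    - [0,0,0,0,0,0]
    - [0,0,0,0,0,0]

```text
time: 13.05
tool_pos: [0.4862, -0.0551, 0.0536]
tool_rot: [0.0, 0.707, 0.707, -0.0]
contact_force: [-2.8, 1.3, 5.9]
gripper_width: 0.549
```

>>> send_rows:
  steps:
    - [0,0,-0.0005,0,0,0]
    - [0,0,0,0,0,0]
    - [0,0,0,0,0,0]
    - [0,0,0,0,0,0]
    - [0,0,0,0,0,0]
  grip: 1

```text
time: 13.68
tool_pos: [0.486, -0.055, 0.0532]
tool_rot: [-0.0, 0.707, 0.707, -0.0]
contact_force: [0.2, 0.3, 0.3]
gripper_width: 0.999
```

>>> send_rows:
  steps:
    - [0,0,-0.015,0,0,0]
    - [0,0,-0.035,0,0,0]
    - [0,0,-0.045,0,0,0]
    - [0,0,-0.045,0,0,0]
    - [0,0,-0.03,0,0,0]
    - [0,0,-0.015,0,0,0]
    - [0,0,0,0,0,0]

```text
time: 14.55
tool_pos: [0.4865, -0.0551, 0.2396]
tool_rot: [0.001, 0.707, 0.707, 0.001]
contact_force: [-0.4, 0.2, -0.5]
gripper_width: 1.0
```

```bash
python3 - <<'E'
from tri import *
for n in ['side','scene','wrist']: snap(n,n+'8')
s=manip.state();print(s['tool_pos'],s['tool_rot'],s['contact_force'],s['gripper_width'])
a,_=load('side8');b,_=load('scene8')
cv2.imwrite('pics/g4.png',np.hstack([cv2.resize(a[190:330,210:350],(400,400)),cv2.resize(b[150:270,150:290],(400,400))]))
E
```

```text
[ 0.4851158  -0.05477756  0.2363928 ] [-0.0013592   0.70712232  0.7070895  -0.00078522] [-0.67312442 -0.79749906  0.02445917] 0.99935345939076
```

View pics/g4.png

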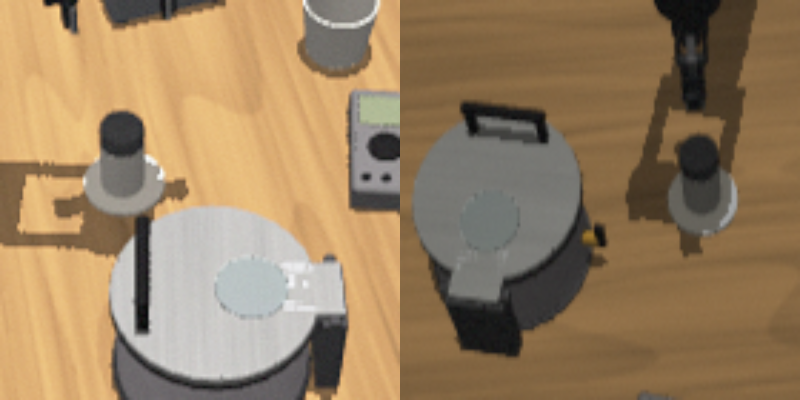

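View pics/wrist8.png

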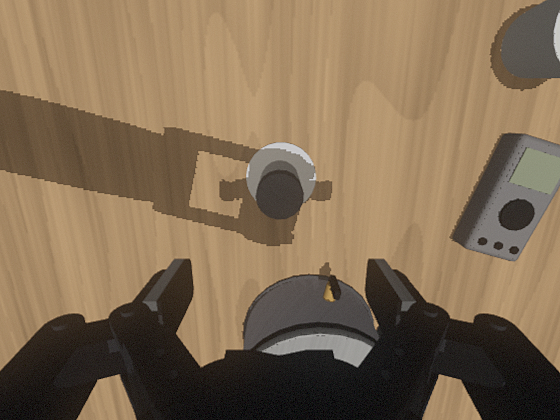

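>>> send_rows:
  steps:
    - [-0.015,0,-0.015,0,0,0]
    - [-0.03,-0.003,-0.02,0,0,0]
    - [-0.035,-0.004,-0.02,0,0,0]
    - [-0.035,-0.004,-0.01,0,0,0]
    - [-0.03,-0.004,0,0,0,0]
    - [-0.015,0,0,0,0,0]
    - [-0.005,0,0,0,0,0]
    - [0,0,0,0,0,0]

```text
time: 15.7
tool_pos: [0.471, -0.2197, 0.303]
tool_rot: [-0.0, 0.707, 0.707, 0.0]
contact_force: [-0.3, -0.2, 1.0]
gripper_width: 1.003
```

```bash
python3 - <<'E'
from tri import *
for n in ['wrist']: snap(n,n+'9')
s=manip.state();print(s['tool_pos'],s['tool_rot'],s['contact_force'],s['gripper_width'])
E
```

```text
[ 0.47105649 -0.21939418  0.30309011] [-3.41663531e-04  7.06854445e-01  7.07358940e-01  8.04575564e-05] [-0.61680205 -0.56783512 -0.11374793] 1.003608521943802
```

View pics/wrist9.png

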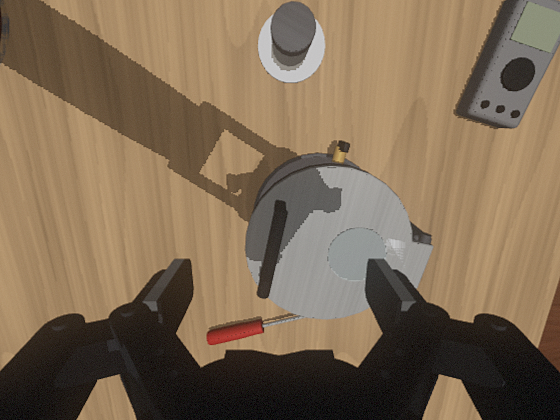

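```bash
python3 - <<'E'
from tri import *
w,cw=load('wrist9')
for th in (50,62):
  for x,ce,mk in comps(w,w.max(2)<th,(250,195,295,305),300):
    print(th,x,ce)
    cv2.imwrite('pics/h1.png',np.hstack([cv2.resize(w[190:310,220:320],(500,600),interpolation=cv2.INTER_CUBIC),cv2.cvtColor(cv2.resize(mk[190:310,220:320].astype(np.uint8)*255,(300,600)),cv2.COLOR_GRAY2BGR)]))
    (p,sz,an)=cv2.minAreaRect(ell(mk)); b=cv2.boxPoints((p,sz,an)); print(p,sz,an)
    # ends
    v=b-np.array(p); i=np.argsort(b[:,1]); e0=b[i[:2]].mean(0); e1=b[i[2:]].mean(0)
    P0,P1=onz(cw,*e0,.170),onz(cw,*e1,.170); print(P0,P1,np.linalg.norm(P0-P1),(P0+P1)/2, np.degrees(np.arctan2(*(P0-P1)[:2])))
a,ca=load('scene8');s,cs=load('side8')
for st,ce,mk in comps(s,s.max(2)<60,(250,262,268,315)): 
    r=cv2.minAreaRect(ell(mk));print(r); print(onz(cs,*r[0],.170))
E
```

```text
50 [267, 200, 20, 55, 429] [277.9, 222.2]
(277.27020263671875, 227.052734375) (13.286030769348145, 53.000492095947266) 11.040940284729004
[ 0.47364319 -0.22376029  0.17      ] [ 0.46349058 -0.27906013  0.17      ] 0.05622408810117066 [ 0.46856688 -0.25141021  0.17      ] 10.403202953349824
62 [257, 200, 31, 98, 1153] [272.8, 245.5]
(272.14263916015625, 249.05828857421875) (14.276420593261719, 98.83251190185547) 11.929322242736816
[ 0.47365336 -0.22342462  0.17      ] [ 0.45215074 -0.33138192  0.17      ] 0.11007789266661701 [ 0.46290205 -0.27740327  0.17      ] 11.264589088500378
((259.5, 285.5), (39.0, 3.0), 90.0)
[ 0.45994887 -0.2984448   0.17      ]
```

View pics/h1.png

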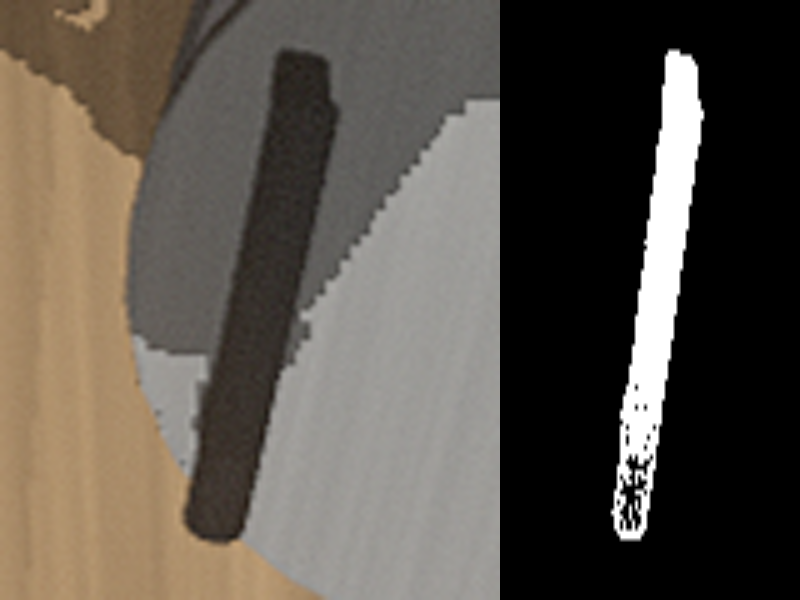

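>>> send_rows:
  steps:
    - [-0.02,-0.003,0.02,0,0,0]
    - [-0.03,-0.004,0.03,0,0,0]
    - [-0.0125,-0.002,0.025,0,0,0]
    - [0,0,0.005,0,0,5.6]
    - [0,0,0,0,0,5.7]
    - [0,0,0,0,0,0]
    - [0,0,0,0,0,0]

```text
time: 16.62
tool_pos: [0.4618, -0.2825, 0.2227]
tool_rot: [-0.0, 0.773, 0.635, -0.0]
contact_force: [0.6, -0.3, -0.2]
gripper_width: 0.997
```

```bash
python3 - <<'E'
from tri import *
from scipy.spatial.transform import Rotation as Ro
w,cw=load('wrist9')
print('lid c',onz(cw,329,242,.124))
for n in ['wrist','side','scene']: snap(n,n+'10')
s=manip.state();q=s['tool_rot'];print(s['tool_pos'],Ro.from_quat([*q[1:],q[0]]).as_matrix().round(3),s['contact_force'],s['gripper_width'])
a,_=load('side10');b,_=load('scene10')
cv2.imwrite('pics/g5.png',np.hstack([cv2.resize(a[190:330,210:350],(400,400)),cv2.resize(b[150:270,150:290],(400,400))]))
E
```

```text
lid c [ 0.52938737 -0.28698388  0.124     ]
[ 0.46198033 -0.28252317  0.22327487] [[ 0.195  0.981  0.   ]
 [ 0.981 -0.195 -0.   ]
 [-0.     0.    -1.   ]] [0.74487048 0.10552892 0.51250707] 1.000783601938769
```

View pics/g5.png

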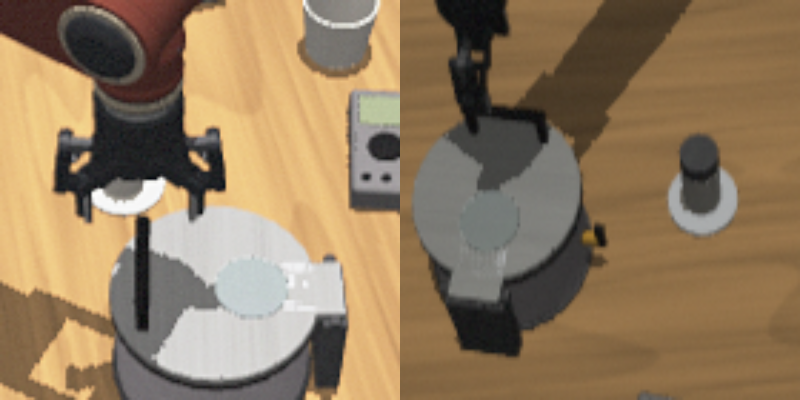

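View pics/wrist10.png

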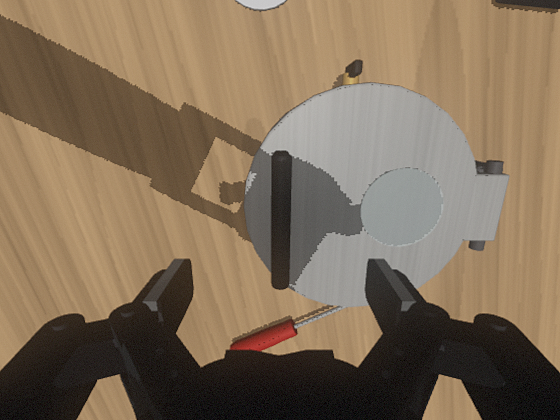

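```bash
python3 - <<'E'
from tri import *
w,cw=load('wrist10')
P=[onz(cw,281,r,.168) for r in (151,289)]; print(P, (P[0]+P[1])/2, np.linalg.norm(P[0]-P[1]))
print(proj(cw,(.462,-.282,.166)), onz(cw,281,220,.166))
E
```

```text
[array([ 0.47268278, -0.23131536,  0.168     ]), array([ 0.45274348, -0.33327246,  0.168     ])] [ 0.46271313 -0.28229391  0.168     ] 0.10388853318648113
[279.92750472 223.81619107] [ 0.46331    -0.27930422  0.166     ]
```

>>> send_rows:
  steps:
    - [0,0.001,0.015,0,0,0]
    - [0,0,0.025,0,0,0]
    - [0,0,0.02,0,0,0]
    - [0,0,0.012,0,0,0]
    - [0,0,0.004,0,0,0]
    - [0,0,0,0,0,0]

```text
time: 17.52
tool_pos: [0.4631, -0.2828, 0.1475]
tool_rot: [0.0, 0.773, 0.634, 0.0]
contact_force: [-0.2, 0.9, 0.2]
gripper_width: 1.0
```

>>> send_rows:
  steps:
    - [0,0,0,0,0,0]
    - [0,0,0,0,0,0]
    - [0,0,0,0,0,0]
    - [0,0,0,0,0,0]
    - [0,0,0,0,0,0]
    - [0,0,0,0,0,0]
    - [0,0,0,0,0,0]
    - [0,0,0,0,0,0]
  grip: 0

```text
time: 18.52
tool_pos: [0.4629, -0.2827, 0.1476]
tool_rot: [-0.0, 0.773, 0.634, -0.0]
contact_force: [-3.6, 2.3, 5.4]
gripper_width: 0.14
```

```bash
python3 - <<'E'
from tri import *
for n in ['wrist','side']: snap(n,n+'11')
s=manip.state();print(s['tool_pos'],s['contact_force'],s['gripper_width'])
a,_=load('side11');b,_=load('wrist11')
cv2.imwrite('pics/g6.png',np.hstack([cv2.resize(a[190:330,210:350],(400,400)),cv2.resize(b[120:420,130:430],(400,400))]))
E
```

```text
[ 0.46284505 -0.28273079  0.14762855] [-4.65748225  1.82738232  4.69690886] 0.14220746763113803
```

View pics/g6.png

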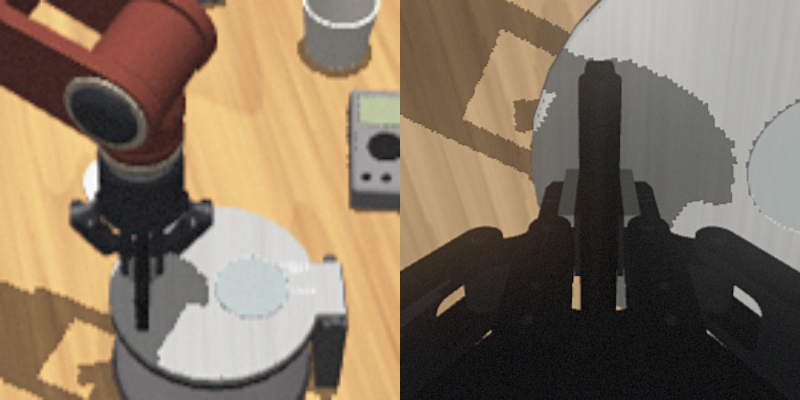

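>>> send_rows:
  steps:
    - [0,0,-0.001,0,0,0]
    - [0,0,-0.001,0,0,0]
    - [0,0,-0.001,0,0,0]
    - [0,0,0,0,0,0]

```text
time: 19.12
tool_pos: [0.4628, -0.2827, 0.1478]
tool_rot: [-0.0, 0.773, 0.634, 0.0]
contact_force: [5.1, -5.4, -12.1]
gripper_width: 0.143
```

>>> send_rows:
  steps:
    - [0,0,-0.0005,0,0,0]
    - [0,0,-0.0005,0,0,0]
    - [0,0,0,0,0,0]

```text
time: 19.5
tool_pos: [0.4628, -0.2826, 0.1478]
tool_rot: [-0.0, 0.773, 0.634, 0.0]
contact_force: [6.1, -7.0, -15.9]
gripper_width: 0.137
```

>>> send_rows:
  steps:
    - [0,0,-0.0005,0,0,0]
    - [0,0,-0.0005,0,0,0]
    - [0,0,0,0,0,0]

```text
time: 19.88
tool_pos: [0.4628, -0.2826, 0.1479]
tool_rot: [-0.0, 0.773, 0.634, 0.0]
contact_force: [8.6, -7.5, -20.2]
gripper_width: 0.143
```

>>> send_rows:
  steps:
    - [0,0.0005,-0.0005,0,0,0]
    - [0,0,-0.0005,0,0,0]
    - [0,0,0,0,0,0]

```text
time: 20.25
tool_pos: [0.4629, -0.2827, 0.1485]
tool_rot: [-0.0, 0.773, 0.634, -0.0]
contact_force: [7.9, -8.6, -20.6]
gripper_width: 0.138
```

>>> send_rows:
  steps:
    - [0,0.0003,-0.001,0,0,0]
    - [0,0.0003,-0.001,0,0,0]
    - [0,0.0003,-0.001,0,0,0]
    - [0,0.0003,-0.001,0,0,0]
    - [0,0.0003,-0.001,0,0,0]
    - [0,0,0,0,0,0]

```text
time: 21.0
tool_pos: [0.4644, -0.2829, 0.1532]
tool_rot: [-0.001, 0.773, 0.634, -0.0]
contact_force: [9.0, -8.3, -21.8]
gripper_width: 0.139
```

>>> send_rows:
  steps:
    - [0,0.0004,-0.0015,0,0,0]
    - [0,0.0005,-0.0015,0,0,0]
    - [0,0.0006,-0.0015,0,0,0]
    - [0,0.0006,-0.0015,0,0,0]
    - [0,0.0006,-0.0015,0,0,0]
    - [0,0.0006,-0.0015,0,0,0]
    - [0,0.0004,-0.001,0,0,0]
    - [0,0,0,0,0,0]

```text
time: 22.0
tool_pos: [0.4684, -0.2838, 0.1648]
tool_rot: [-0.0, 0.773, 0.634, 0.0]
contact_force: [6.8, -6.0, -15.1]
gripper_width: 0.14
```

>>> send_rows:
  steps:
    - [0,0.0005,-0.001,0,0,0]
    - [0,0.0005,-0.001,0,0,0]
    - [0,0,-0.0003,0,0,0]
    - [0,0,0,0,0,0]
    - [0,0,0,0,0,0]
    - [0,0,0,0,0,0]

```text
time: 22.75
tool_pos: [0.4694, -0.284, 0.1674]
tool_rot: [-0.0, 0.773, 0.634, 0.0]
contact_force: [6.5, -5.8, -13.7]
gripper_width: 0.141
```

```bash
python3 - <<'E'
from tri import *
for n in ['wrist','side','scene']: snap(n,n+'12')
s=manip.state();print(s['time'],s['tool_pos'],s['contact_force'],s['gripper_width'],s['ft_torque'])
a,_=load('side12');a0,_=load('side11');b,_=load('wrist12')
cv2.imwrite('pics/g7.png',np.hstack([cv2.resize(x[230:350,230:350],(390,390)) for x in (a0,a)]))
E
```

```text
22.9 [ 0.46945987 -0.28397132  0.16737144] [  7.0273958   -5.31290878 -14.28677153] 0.14072290093006307 [-0.82154131 -0.80873063 -0.07048573]
```

View pics/g7.png

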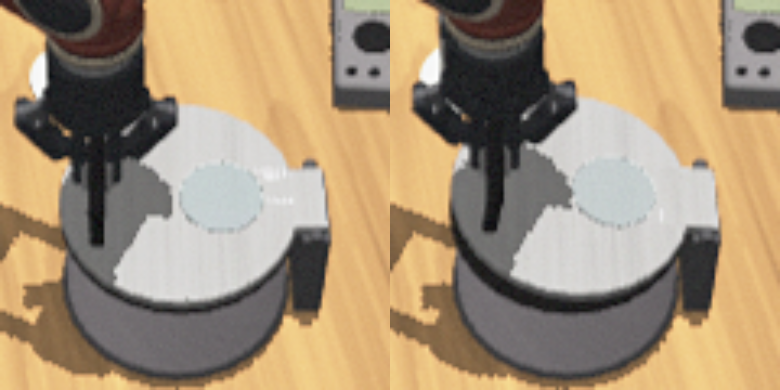

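View pics/wrist12.png

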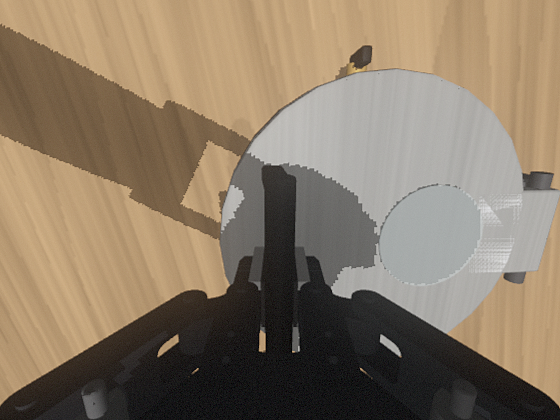

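View pics/scene12.png

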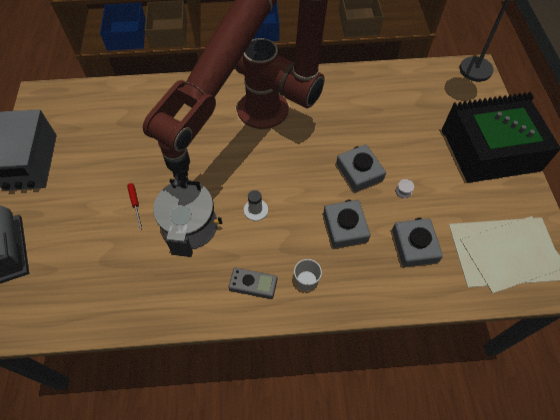

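```bash
python3 - <<'E'
from h import *
print(manip.job_done()); s=manip.state(); print(s['time'],s['tool_pos'],s['gripper_width'])
E
```

```text
the job is handed in; nothing more can be done
None
the job is handed in; nothing more can be done
```

The job is done and handed in at about 23 s of the 64 s. No verdict was reported.

- **Mixer:** I pressed the jar onto the plate of the mixer farthest to the robot's right. It went down to the stop and stayed there about 2.9 s. The net push was about 16 N, and the tool height matched a plate top at 80 mm.
- **Jar:** It stands upright on the white stand and is released. The pictures afterwards show it centred to within about 1–2 mm.
- **Chamber lid:** I gripped the bar handle and broke the seal in sub-millimetre steps at about 20 N. The lid was then raised smoothly along its arc without jumping.
- **Final pose:** The gripper still holds the bar, with the handle about 19.8 mm above shut (tool height 0.1476 to 0.1674 m). The forward shift of 6.7 mm fits an opening of about 0.11 rad, and I saw no slip in the fingers.
- **Bystanders:** The multimeter, spool, screwdriver and tub look unmoved in the last scene picture.

**Measurement differences:**
- **Camera heights:** Early two-view heights came out about 10–14 mm low. I therefore used the given heights and took positions from the wrist camera.
- **Sideways pull:** About 9 N of sideways force remained on the handle at the end. It stayed steady.

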